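Turn the loaf tin round in the bench rack

TASK

The long loaf tin was put into the low bench rack back to front, with its loop handle at the back. Pull it out, turn it end for end and slide it back into the same bay under the rack's bars, fully home against the back stop and flat on the bench, so that the loop handle sticks out at the front; then let go. Leave the short tin in the other bay and the jar, brush and bowl where they are.

Things in the scene. Friction and masses are not known exactly. Their poses are not given: they have to be found in the camera images.
- long_tin: Long open loaf tin, plain steel, loose, about 0.35 kg: body 170 long (its x) x 60 wide (y) x 45 high, walls 4. Origin: centre of its underside. Loop handle at its -x end, plain +x end. It starts in one bay of the rack, handle inside near the back stop, 50 to 65 of its plain end sticking out in front. Home the right way round, its origin is 70 inside the rack's front.
- long_tin_handle (a point): Middle of the long tin's horizontal loop handle, 105 mm from the tin's origin along its -x, 34 above its underside. The loop is of 8 mm round bar, 34 wide over its two legs, and reaches 35 beyond the end wall.
- rack: Low fixed rack of dark steel bars, no floor: tins slide on the bench. Origin: on the bench, middle of its open front; +x points inwards, y across. Two bays, centre lines at y = -62.5 and +62.5 mm, each 74 wide between side rails (6 thick, 22 high; corner posts 6 x 12) and 155 deep.
- rack_stop (a point): Foot of the rack's back stop, on the bench, mid-width, 155 mm behind the front; the stop is 44 high. Roof bars cross the whole rack from front to stop, underside 58 and top 64 above the bench: a tin passes under them, a gripper does not.
- short_tin: Short open loaf tin, plain steel, no handle: 100 x 60 x 45 high, loose in the other bay, sticking out about 25 mm; leave alone. Origin: centre of its underside.
- jar: Closed amber glass jar, 76 across, 110 high, loose bystander. Origin: centre of its underside.
- brush: Pastry brush lying on the bench, loose bystander. Its x runs along it, handle to -x.
- bowl: Small steel bowl, 120 across, 55 high, loose bystander. Origin: centre of its underside.
Not all that is in view belongs to the job. Leave any red look-alike of the long_tin alone.

How it is judged:
By the outcome, as a careful person would: the job done as asked, in the order asked, and still so for the second after the job is handed in, with the robot touching nothing.
It also fails if it takes over 62 s, if anything falls off the work surface, if the arm or the gripper's body presses on something with over 40 N, if the wrist force passes 120 N, or if a joint passes its speed limit or range.

ROBOT

A 6-joint arm with a two-finger parallel gripper is mounted at the origin on the work surface. World frame = base frame: x ahead of the robot, y to its left, z up, the work surface at z = 0. Lengths are in mm, angles in degrees, forces in N, time in s.
With the tool pointing down it reaches from about 350 to 850 mm from the base axis. Payload 8.1 kg.
Tool frame: the origin (TCP) lies midway between the tips of the shut fingers; the grasp point (between the pads) lies 19 mm behind it; z points along the fingers, y is the line along which they close (so a half turn about z gives the same grasp; the last joint's range is limited). The gripper opens to 85 mm and grips with 20 to 120 N. Pads are 22 mm wide; open, the fingers measure 114 mm over their backs; the gripper's body (76 mm by 85 mm) begins 54 mm behind the grasp point. The pads swing forward as they close: fully open they stand 13 mm farther back than shut.
Start: joints at [-76.398, 7.471, 85.268, -0, 87.261, -4.893], TCP at [190.354, -569.008, 231.292] pointing down, gripper open.
Joint ranges: [-169.43, 169.43], [-51.17, 129.36], [1.28, 143.12], [-76.62, 256.62], [0, 156.53], [-152.29, 152.29]. Speed limits (degrees/s): [136.94, 136.94, 159.86, 180, 180, 180].

INTERFACE

Orientations are given as [roll, pitch, yaw] about the fixed x, y, z axes, in that order (R = Rz(yaw) Ry(pitch) Rx(roll)).
In Python, from bench import sensors, optics, r gives the robot as it stands.
- The arm moves only by the tool apply_moves, never from a script. Its argument "targets" is a list of rows, each a list of 7 numbers: the shift along the tool's x, y, z in mm, then the turn, a rotation vector about the tool's x, y, z in rad, then the closure, from 0 (fully open) to 1 (shut). In form: [[x, y, z, wx, wy, wz, claw], ...]. A call has 1 to 20 rows; each row shifts and turns the commanded pose from where the row before left it, along the tool's axes as they then stand; what a row does not reach is not made up. A row lasts 1/8 s, in which the tool goes at most 62.5 mm and 10.7 degrees, less where a joint would pass 70% of its speed; a pose out of reach is approached as far as the arm can. A call is refused whole if a number of a shift passes 62.5 or a number of a turn 0.188, either way. A call with a gripper value outside its range is refused whole. The fingers move at their own pace and stop on an object; "force" is the grip in N (left out, the last holds). Time passes only in rows, so rows that do not move let the fingers close. It gives the time, the measured TCP pose, the force, the opening and the grip force at its end, in the units of the state.
- sensors.sense(): the state, without advancing time (a new reading comes with each control period).
- optics.snapshot(name): name is "side" or "top"; returns the picture (420x560x3 uint8, red, green, blue); there is no depth.
- optics.get_calibration(name): a dict with "camera_matrix" (3x3 intrinsics, pixels), "pose" (4x4, takes a point from camera to world coordinates). Camera axes: x right, y down, z forward; pixel columns grow to the right and rows downward; lengths in mm; the calibration is good to about 2 mm. A picture is of the moment at which its call begins. get_calibration takes no time and is no camera call.
- r.hand_in(): hands the job in; it is judged then, once.
The state is a dict: "time": time; "joint_pos": joint angles; "qd": joint speeds; "joint_efforts": joint torques, N m; "tool_pos": TCP position; "tcp_rot": TCP orientation; "ft_force": force on the tool from outside, world axes, zero at the start; "wrist_torque": the same for the moment, N m; "finger_gap": finger opening in mm; "grip_force": force on a finger pad.
Only numpy, scipy, OpenCV 4.12 (cv2) and the standard library are available. Lean on these libraries where they do the work, as an engineer would, in place of code of your own. Each camera call takes 0.05 s, during which the arm holds its last target. There are 200 camera calls.

## Working session

There is one attempt and no reset: what is moved stays moved. The work goes in short steps, Python scripts to look and compute and a tool call to move; the robot and the scene stay as the last step left them, time stands still between calls to the robot, and variables do not carry over. Pictures are saved under pics/ and viewed, at most 10 in all, crops included, and the job is handed in when it is done.

Besides the shell and the picture viewer there is one more tool, called after ">>>" as name([rows], argument=value, ...), one row to a line, values as JSON. apply_moves: Moves the arm, as the interface text tells. Its arguments: {"type":"object","properties":{"targets":{"type":"array"},"force":{"type":"number"}},"required":["targets"]}

```bash
mkdir -p pics; python3 - <<'E'
from bench import sensors, optics, r
import cv2,numpy as np
for n in("top","side"):
    im=optics.snapshot(n); cv2.imwrite(f"pics/{n}0.png",im[:,:,::-1]); c=optics.get_calibration(n); print(n,np.round(c["camera_matrix"],1).tolist(),np.round(c["pose"],3).tolist())
print(sensors.sense())
E
```

```text
top [[490.7, 0.0, 271.8], [0.0, 490.7, 211.2], [0.0, 0.0, 1.0]] [[0.005, -0.998, 0.062, 396.257], [-1.0, -0.006, -0.017, 37.494], [0.018, -0.062, -0.998, 1343.985], [0.0, 0.0, 0.0, 1.0]]
side [[408.4, 0.0, 286.1], [0.0, 408.4, 211.0], [0.0, 0.0, 1.0]] [[0.976, -0.14, 0.165, 343.126], [-0.216, -0.6, 0.77, -664.831], [-0.009, -0.787, -0.616, 606.706], [0.0, 0.0, 0.0, 1.0]]
{'time': 0.1, 'joint_pos': array([-7.63981839e+01,  7.51144512e+00,  8.53229320e+01,  1.56973884e-03,
        8.72631640e+01, -4.89391050e+00]), 'qd': array([-0.00783638, -0.13596537, -0.19475492,  0.08943212, -0.04866568,
        0.01127893]), 'joint_efforts': array([ 8.22150323e-04, -5.70950568e+01, -5.01942837e+01, -1.28601641e-04,
        8.06878408e-03, -1.40291925e-05]), 'tool_pos': array([ 190.24397173, -568.51068962,  230.34345708]), 'tcp_rot': array([-1.79902948e+02, -9.88342830e-03,  1.84956420e+01]), 'ft_force': array([0.67531911, 0.32743204, 0.04239912]), 'wrist_torque': array([-0.02469747, -0.00678637, -0.01112025]), 'grip_force': 0.0, 'finger_gap': 85.22967488652772}
```

View pics/top0.png

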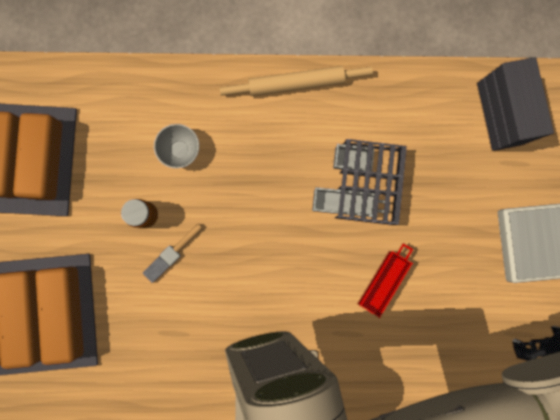

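View pics/side0.png

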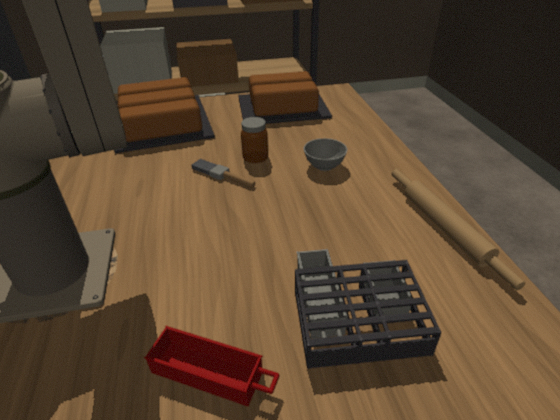

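Top view: the rack is at about (372,182) with its open front to the left. Candidates for the long tin are the grey tin in the lower bay with its end at (314,200), the short grey tin in the upper bay at (337,157), and the red look-alike at (388,280). The grey lower-bay tin fits, since it sticks out the most. I'll confirm this in an enlarged crop.

```bash
cat > h.py <<'E'
import cv2,numpy as np
from bench import sensors, optics, r
def ray(n,u,v,z):
    c=optics.get_calibration(n); P=np.array(c["pose"]); d=P[:3,:3]@np.linalg.solve(np.array(c["camera_matrix"]),[u,v,1.]); o=P[:3,3]
    return (o+d*(z-o[2])/d[2])[:2].round(1)
def crop(n,name,x,y,w,h,k):
    im=optics.snapshot(n)[y:y+h,x:x+w,::-1]
    cv2.imwrite(f"pics/{name}.png",cv2.resize(im,None,fx=k,fy=k,interpolation=cv2.INTER_CUBIC))
E
python3 - <<'E'
from h import *
crop("top","c1",300,130,120,100,6)
crop("side","c2",285,240,155,125,5)
print("jar",ray("top",132,213,110),"bowl",ray("top",178,146,40),"brush",ray("top",168,262,10),"red",ray("top",360,308,45),ray("top",412,247,34))
E
```

```text
jar [466.9 366.8] bowl [651.2 267.1] brush [340.8 293.8] red [ 224.1 -218. ] [ 384.7 -360.8]
```

View pics/c1.png

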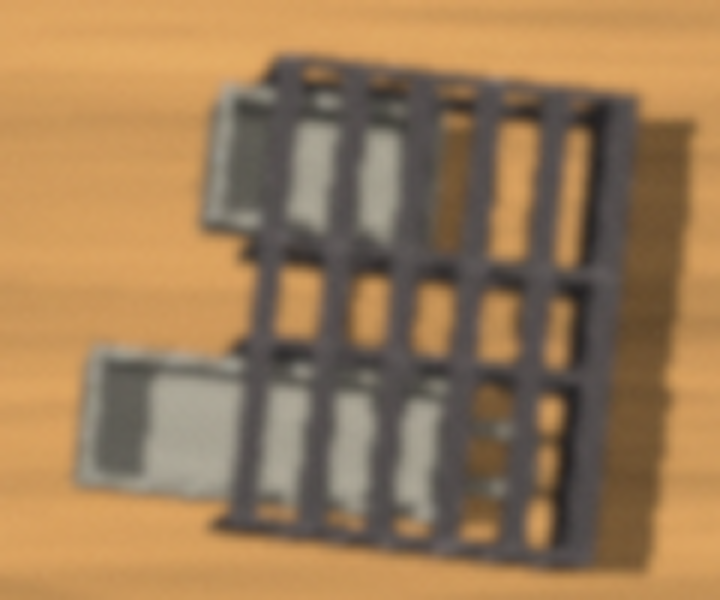

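View pics/c2.png

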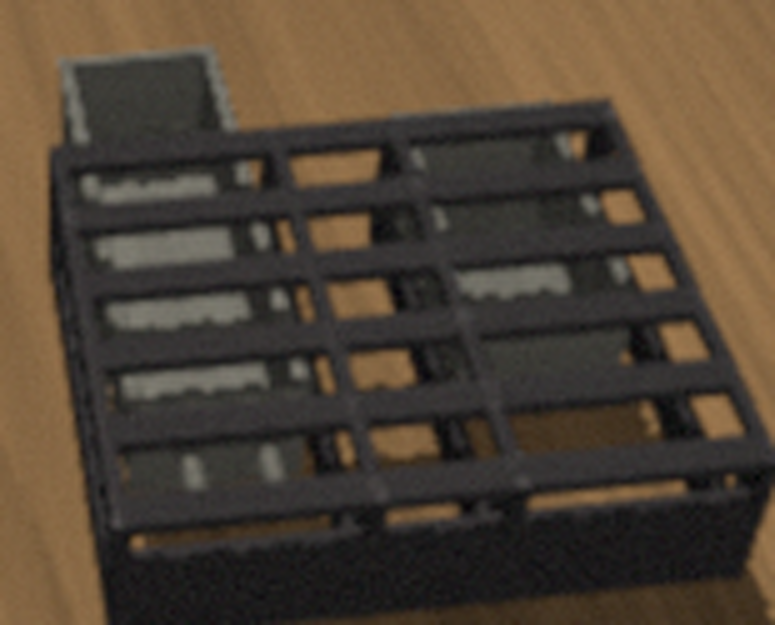

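The crop confirms it: the lower-bay grey tin has a plain end, with corners at crop (92,345) and (78,487). The handle legs show at the back, at crop (500,430) and (490,490). Next I'll fit the positions.

```bash
python3 - <<'E'
from h import *
f=lambda x,y,z:ray("top",(x+.5)/6-.5+300,(y+.5)/6-.5+130,z)
R=[f(*p,64) for p in((275,58),(635,98),(585,565),(235,525))]
print("rack FL? corners",R,[np.linalg.norm(R[i]-R[(i+1)%4]).round() for i in range(4)])
for i in range(4):
    d=R[(i+1)%4]-R[i]; print(np.degrees(np.arctan2(d[1],d[0])).round(1))
T=[f(*p,45) for p in((92,345),(78,487),(240,500),(245,360))]
print("tin",T,np.linalg.norm(T[0]-T[1])); 
for a,b in((0,1),(1,2),(0,3)):
    d=T[b]-T[a]; print(np.degrees(np.arctan2(d[1],d[0])).round(1))
g=lambda x,y,z:ray("side",(x+.5)/5-.5+285,(y+.5)/5-.5+240,z)
print("side tin",g(62,62,45),g(213,50,45),"rack top",g(52,150,64),g(608,102,64),g(110,528,64),g(775,445,64))
print("short",f(222,85,45),f(205,225,45))
E
```

```text
rack FL? corners [array([ 668.4, -178.3]), array([ 651.9, -337.6]), array([ 445.5, -313.1]), array([ 462.1, -159.9])] [np.float64(160.0), np.float64(208.0), np.float64(154.0), np.float64(207.0)]
-95.9
173.2
83.8
-5.1
tin [array([542.8, -99.4]), array([479.5, -93.2]), array([ 474.2, -165.1]), array([ 536.5, -167.5])] 63.602908738516
174.4
-94.2
-95.3
side tin [485.7 -96.6] [ 545.8 -103.4] rack top [ 466.5 -159.8] [ 673.9 -182.4] [ 447.  -316.7] [ 658.1 -334.1]
short [ 660.  -157.7] [ 596.9 -149.9]
```

>>> apply_moves([
  [37,-26.5,0,0,0,0,0],
  [37,-26.5,0,0,0,0,0],
  [37,-26.5,0,0,0,0,0],
  [37,-26.5,0,0,0,0,0],
  [37,-26.5,0,0,0,0,0],
  [37,-26.5,0,0,0,0,0],
  [37,-26.5,0,0,0,0,0],
  [37,-26.5,0,0,0,0,0],
  [37,-26.5,0,0,0,0,0],
  [37,-26.5,0,0,0,0,0],
  [37,-26.5,0,0,0,0,0],
  [37,-26.5,0,0,0,0,0],
  [0,0,0,0,0,-0.164,0],
  [0,0,0,0,0,-0.164,0],
  [0,0,0,0,0,-0.164,0],
  [0,0,0,0,0,-0.164,0],
  [0,0,0,0,0,-0.164,0],
  [0,0,0,0,0,-0.164,0],
  [0,0,0,0,0,-0.164,0],
  [0,0,0,0,0,0,0],
], force=60)

```text
time: 2.7
tool_pos: [510.4, -126.5, 231.1]
tcp_rot: [-180.0, -0.0, 84.2]
ft_force: [0.4, -0.6, 0.2]
finger_gap: 85.6
grip_force: 0.0
```

>>> apply_moves([
  [0,0,40,0,0,0,0],
  [0,0,40,0,0,0,0],
  [0,0,40,0,0,0,0],
  [0,0,40,0,0,0,0],
  [0,0,20,0,0,0,0],
  [0,0,20,0,0,0,0],
  [0,0,12,0,0,0,0],
  [0,0,10,0,0,0,0],
  [0,0,0,0,0,0,0.1],
  [0,0,0,0,0,0,0.2],
  [0,0,0,0,0,0,0.4],
  [0,0,0,0,0,0,0.6],
  [0,0,0,0,0,0,0.8],
  [0,0,0,0,0,0,0.8],
], force=40)

```text
time: 4.45
tool_pos: [511.4, -126.9, 10.3]
tcp_rot: [179.9, 0.0, 84.3]
ft_force: [-1.6, 0.0, 6.2]
finger_gap: 59.4
grip_force: 44.7
```

>>> apply_moves([
  [3,0,-1,0,0,0,0.8],
  [10,0,-1,0,0,0,0.8],
  [16,0,0,0,0,0,0.8],
  [20,0,0,0,0,0,0.8],
  [20,0,0,0,0,0,0.8],
  [20,0,0,0,0,0,0.8],
  [20,0,0,0,0,0,0.8],
  [20,0,0,0,0,0,0.8],
  [20,0,0,0,0,0,0.8],
  [20,0,0,0,0,0,0.8],
  [12,0,0,0,0,0,0.8],
  [4,0,0,0,0,0,0.8],
  [0,0,0,0,0,0,0.8],
])

```text
time: 6.08
tool_pos: [528.9, 57.6, 11.2]
tcp_rot: [-180.0, 0.0, 84.3]
ft_force: [-0.0, 0.4, -2.2]
finger_gap: 59.3
grip_force: 43.8
```

```bash
python3 - <<'E'
from h import *
crop("top","c3",160,90,300,225,2.6)
s=sensors.sense();print(s["joint_pos"].round(1))
E
```

```text
[  0.7  10.  106.9  -0.   63.1   6.4]
```

View pics/c3.png

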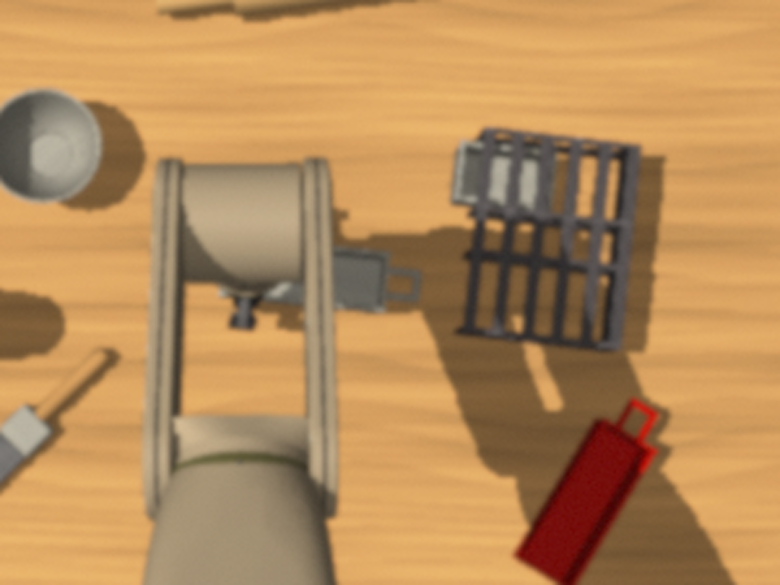

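The tin is clear of the rack, with its handle loop at crop (405,283). Now the first quarter turn.

>>> apply_moves([
  [0,0,0,0,0,-0.08,0.8],
  [0,0,0,0,0,-0.159,0.8],
  [0,0,0,0,0,-0.159,0.8],
  [0,0,0,0,0,-0.159,0.8],
  [0,0,0,0,0,-0.159,0.8],
  [0,0,0,0,0,-0.159,0.8],
  [0,0,0,0,0,-0.159,0.8],
  [0,0,0,0,0,-0.159,0.8],
  [0,0,0,0,0,-0.159,0.8],
  [0,0,0,0,0,-0.159,0.8],
  [0,0,0,0,0,-0.159,0.8],
  [0,0,1,0,0,0,0.8],
  [0,0,1,0,0,0,0.6],
  [0,0,0,0,0,0,0.3],
  [0,0,0,0,0,0,0.1],
  [0,0,0,0,0,0,0],
  [0,0,0,0,0,0,0],
])

```text
time: 8.25
tool_pos: [529.2, 57.4, 9.3]
tcp_rot: [180.0, 0.0, 179.9]
ft_force: [-0.8, 0.1, -0.3]
finger_gap: 85.5
grip_force: 0.0
```

>>> apply_moves([
  [0,0,-20,0,0,0,0],
  [0,0,-40,0,0,0,0],
  [0,0,-40,0,0,0.174,0],
  [0,0,0,0,0,0.174,0],
  [0,0,0,0,0,0.174,0],
  [0,0,0,0,0,0.174,0],
  [0,0,0,0,0,0.174,0],
  [0,0,0,0,0,0.174,0],
  [0,0,0,0,0,0.174,0],
  [0,0,0,0,0,0.174,0],
  [0,0,0,0,0,0.174,0],
  [0,0,0,0,0,0.174,0],
  [0,0,0,0,0,0.174,0],
  [0,0,0,0,0,0.174,0],
  [0,0,0,0,0,0.174,0],
  [0,0,0,0,0,0.174,0],
  [0,0,0,0,0,0.174,0],
  [0,0,0,0,0,0.174,0],
  [0,0,0,0,0,0.174,0],
  [0,0,0,0,0,0.174,0],
])

```text
time: 10.75
tool_pos: [529.0, 57.5, 109.2]
tcp_rot: [180.0, 0.0, 0.1]
ft_force: [0.0, 0.5, -0.6]
finger_gap: 85.4
grip_force: 0.0
```

```bash
python3 - <<'E'
from h import *
crop("side","c4",220,130,160,120,5)
crop("top","c5",180,80,160,120,5)
s=sensors.sense();print(s["joint_pos"].round(1),s["tool_pos"],s["tcp_rot"])
a=cv2.imread("pics/c4.png");b=cv2.imread("pics/c5.png")
cv2.imwrite("pics/c45.png",cv2.resize(np.vstack([a[:300+150],b]),None,fx=.57,fy=.57)) if 0 else None
E
```

```text
[  0.7   2.4 103.8   0.   73.9  90.3] [528.98708794  57.48834707 109.19654738] [-1.79999622e+02  5.84043128e-03  3.39234294e-01]
```

View pics/c5.png

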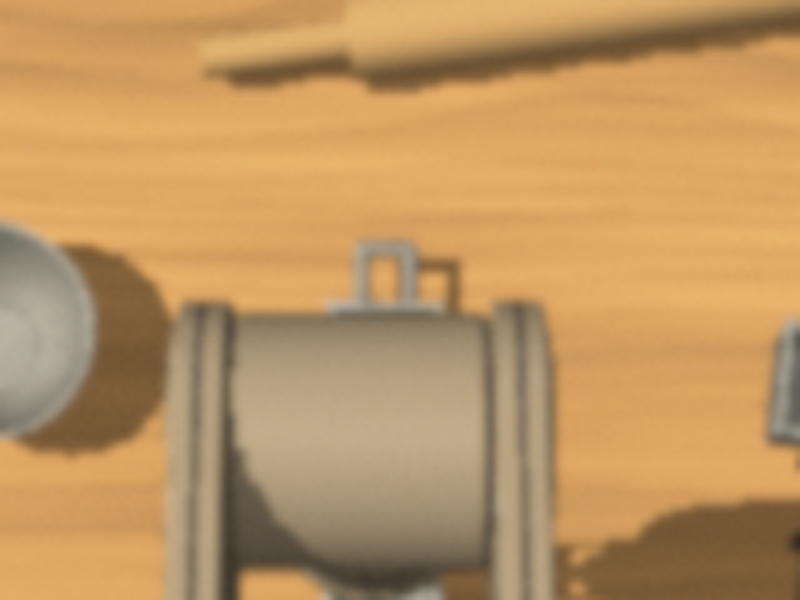

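The loop is visible, with its tip row at crop y=242, its legs at x=355 to 417, and the end wall rim at y≈303.

```bash
python3 - <<'E'
from h import *
f=lambda x,y,z:ray("top",(x+.5)/5-.5+180,(y+.5)/5-.5+80,z)
print(f(355,242,34),f(417,242,34),f(386,272,34),f(330,303,45),f(447,303,45))
E
```

```text
[703.2  73.4] [703.5  39.9] [687.   56.6] [667.5  86.2] [668.   23.7]
```

>>> apply_moves([
  [20,0,0,0,0,0,0],
  [40,0,0,0,0,0,0],
  [40,0,0,0,0,0,0],
  [40,0,0,0,0,0,0],
  [17,0,0,0,0,0,0],
  [0,0,25,0,0,0,0],
  [0,0,30,0,0,0,0],
  [0,0,25,0,0,0,0],
  [0,0,12,0,0,0,0.2],
  [0,0,7,0,0,0,0.4],
  [0,0,0,0,0,0,0.6],
  [0,0,0,0,0,0,0.8],
  [0,0,0,0,0,0,1],
  [0,0,0,0,0,0,1],
  [0,0,0,0,0,0,1],
], force=60)

```text
time: 12.72
tool_pos: [686.6, 58.8, 11.0]
tcp_rot: [180.0, -0.1, 0.5]
ft_force: [0.6, -0.5, 0.6]
finger_gap: 31.7
grip_force: 59.6
```

>>> apply_moves([
  [-8,0,0,0,0,0,1],
  [-16,0,0,0,0,0,1],
  [-22,0,0,0,0,0,1],
  [-22,0,0,0,0,0,1],
  [-22,0,0,0,0,0,1],
  [-22,0,0,0,0,0,1],
  [-22,0,0,0,0,0,1],
  [-16,0,0,0,0,0,1],
  [-8,0,0,0,0,0,1],
  [0,0,0,0,0,0,1],
])

```text
time: 13.98
tool_pos: [527.4, 57.6, 10.8]
tcp_rot: [-180.0, 0.0, 0.5]
ft_force: [-4.2, 0.8, 6.7]
finger_gap: 31.9
grip_force: 60.4
```

```bash
python3 - <<'E'
from h import *
crop("side","c6",190,130,180,135,4.4)
s=sensors.sense();print(s["joint_pos"].round(1),s["tool_pos"],s["tcp_rot"])
E
```

```text
[  0.7   9.9 107.1   0.   63.   90.2] [527.47669183  57.53655183  10.78283723] [-1.79997692e+02  3.77331635e-02  5.06616195e-01]
```

View pics/c6.png

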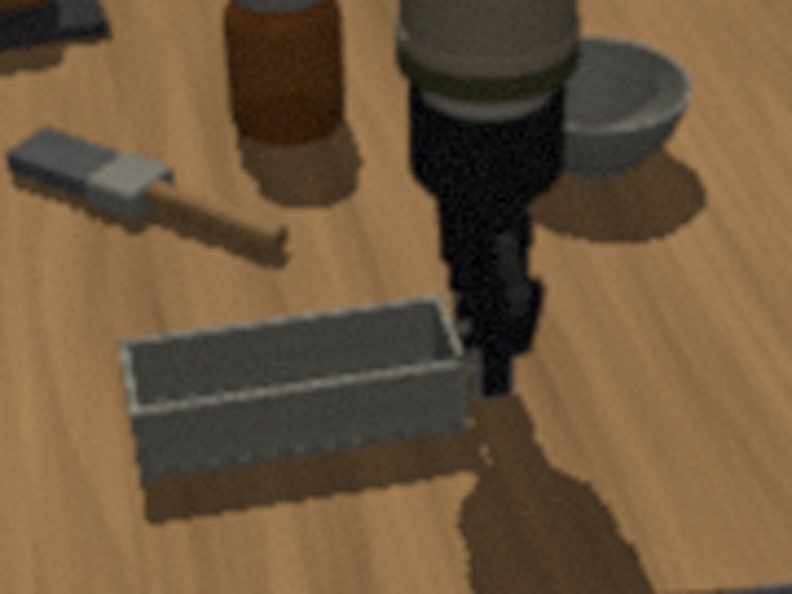

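The tin is held by its loop, upright, with its body towards −x and nothing nearby. Now the second quarter turn.

>>> apply_moves([
  [0,0,0,0,0,-0.07,1],
  [0,0,0,0,0,-0.147,1],
  [0,0,0,0,0,-0.147,1],
  [0,0,0,0,0,-0.147,1],
  [0,0,0,0,0,-0.147,1],
  [0,0,0,0,0,-0.147,1],
  [0,0,0,0,0,-0.147,1],
  [0,0,0,0,0,-0.147,1],
  [0,0,0,0,0,-0.147,1],
  [0,0,0,0,0,-0.147,1],
  [0,0,0,0,0,-0.07,1],
  [0,0,0,0,0,0,1],
])

```text
time: 15.52
tool_pos: [527.9, 57.1, 10.8]
tcp_rot: [-180.0, 0.0, 84.4]
ft_force: [-2.1, -2.6, 7.5]
finger_gap: 32.1
grip_force: 60.4
```

```bash
python3 - <<'E'
from h import *
crop("top","c7",230,130,190,140,4.2)
E
```

```text
(no output)
```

View pics/c7.png

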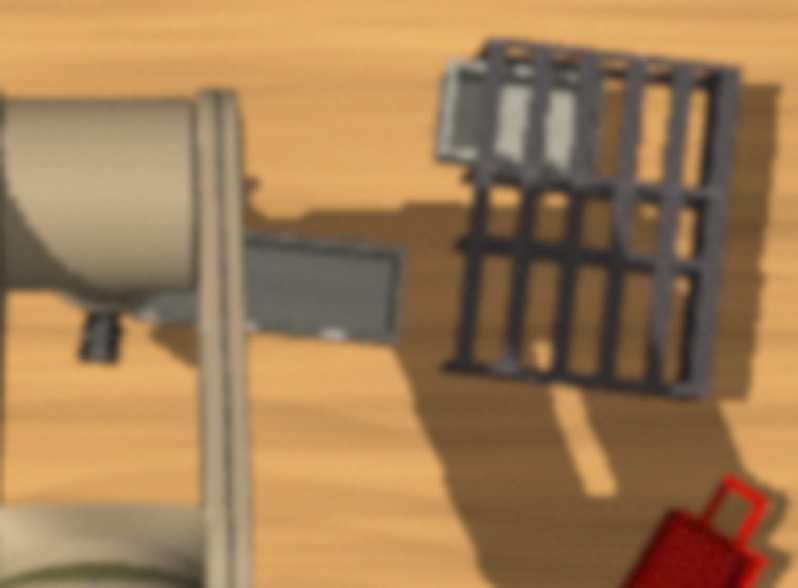

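The tin now points at the bay with its plain end corners at crop (404,248) and (394,343). The bay rail front tips are at (460,243) and (445,367). I'll check the alignment.

```bash
python3 - <<'E'
from h import *
f=lambda x,y,z:ray("top",(x+.5)/4.2-.5+230,(y+.5)/4.2-.5+130,z)
e=(f(404,248,45)+f(394,343,45))/2; print("end",f(404,248,45),f(394,343,45),e,"rim dirs",f(250,234,45),f(250,332,45))
print("rails z22",f(460,243,22),f(445,367,22))
# rails seen end to end: back ends
print("rail backs",f(705,265,22))
u=np.array([np.cos(np.radians(-95.7)),np.sin(np.radians(-95.7))]);v=np.array([-u[1],u[0]])
R=np.array([567.7,-170]); 
for n,p in(("end",e),("tcp",np.array([527.9,57.1])),("r1",f(460,243,22)),("r2",f(445,367,22))): print(n,((p-R)@u).round(1),((p-R)@v).round(1))
E
```

```text
end [ 538.7 -128.5] [ 478.3 -122.1] [ 508.5 -125.3] rim dirs [547.  -30.7] [484.7 -30.8]
rails z22 [ 544.8 -167.7] [ 464.4 -157.8]
rail backs [ 531.6 -326.6]
end -38.6 -63.3
tcp -222.0 -62.2
r1 -0.0 -23.0
r2 -1.9 -104.0
```

>>> apply_moves([
  [-5,0,0,0,0,0,1],
  [-10,0,0,0,0,0,1],
  [-12,0,0,0,0,0,1],
  [-12,0,0,0,0,0,1],
  [-12,0,0,0,0,0,1],
  [-8,0,0,0,0,0,1],
  [0,0,0,0,0,0,1],
])

```text
time: 16.45
tool_pos: [522.6, -1.6, 10.9]
tcp_rot: [180.0, -0.0, 84.3]
ft_force: [0.0, -0.5, 5.1]
finger_gap: 32.0
grip_force: 60.3
```

>>> apply_moves([
  [-8,0,0,0,0,0,1],
  [-14,0,0,0,0,0,1],
  [-16,0,0,0,0,0,1],
  [-16,0,0,0,0,0,1],
  [-16,0,0,0,0,0,1],
  [-16,0,0,0,0,0,1],
  [-16,0,0,0,0,0,1],
  [-10,0,0,0,0,0,1],
  [-6,0,0,0,0,0,1],
  [0,0,0,0,0,0,1],
])

```text
time: 17.7
tool_pos: [510.9, -118.9, 10.9]
tcp_rot: [180.0, -0.0, 84.3]
ft_force: [0.3, -0.3, 5.4]
finger_gap: 31.8
grip_force: 60.4
```

>>> apply_moves([
  [-3,0,0,0,0,0,1],
  [-3,0,0,0,0,0,1],
  [-2,0,0,0,0,0,1],
  [-1,0,0,0,0,0,1],
  [0,0,0,0,0,0,1],
])

```text
time: 18.32
tool_pos: [510.1, -126.8, 10.9]
tcp_rot: [180.0, -0.1, 84.3]
ft_force: [0.8, 5.5, 6.8]
finger_gap: 32.0
grip_force: 60.4
```

>>> apply_moves([
  [-1,0,0,0,0,0,1],
  [-1,0,0,0,0,0,1],
  [0,0,0,0,0,0,1],
])

```text
time: 18.7
tool_pos: [509.9, -128.7, 10.9]
tcp_rot: [180.0, -0.1, 84.3]
ft_force: [0.5, 5.6, 6.6]
finger_gap: 32.0
grip_force: 60.4
```

>>> apply_moves([
  [-1,0,0,0,0,0,1],
  [-1,0,0,0,0,0,1],
  [0,0,0,0,0,0,1],
])

```text
time: 19.08
tool_pos: [509.7, -130.7, 10.9]
tcp_rot: [180.0, -0.1, 84.3]
ft_force: [0.6, 4.8, 6.8]
finger_gap: 32.1
grip_force: 60.4
```

>>> apply_moves([
  [-1,0,0,0,0,0,1],
  [-1,0,0,0,0,0,1],
  [0,0,0,0,0,0,1],
])

```text
time: 19.45
tool_pos: [509.7, -131.6, 10.9]
tcp_rot: [180.0, -0.2, 84.3]
ft_force: [1.5, 10.0, 8.8]
finger_gap: 31.7
grip_force: 60.5
```

>>> apply_moves([
  [-1,0,0,0,0,0,1],
  [-1,0,0,0,0,0,1],
  [0,0,0,0,0,0,1],
])

```text
time: 19.82
tool_pos: [509.7, -131.6, 10.9]
tcp_rot: [180.0, -0.3, 84.4]
ft_force: [1.8, 21.2, 10.9]
finger_gap: 32.2
grip_force: 60.7
```

>>> apply_moves([
  [2,0,0,0,0,0,1],
  [0,0,0,0,0,0,1],
  [0,0,0,0,0,0,0.7],
  [0,0,0,0,0,0,0.4],
  [0,0,0,0,0,0,0],
  [0,0,0,0,0,0,0],
  [0,0,0,0,0,0,0],
])

```text
time: 20.7
tool_pos: [508.8, -133.7, 10.1]
tcp_rot: [-180.0, -0.0, 84.3]
ft_force: [-1.2, 0.2, -0.2]
finger_gap: 85.7
grip_force: 0.0
```

>>> apply_moves([
  [0,0,-15,0,0,0,0],
  [0,0,-30,0,0,0,0],
  [0,0,-50,0,0,0,0],
  [0,0,-50,0,0,0,0],
  [50,0,0,0,0,0,0],
  [50,0,0,0,0,0,0],
  [50,0,0,0,0,0,0],
  [50,0,0,0,0,0,0],
  [30,0,0,0,0,0,0],
  [0,0,0,0,0,0,0],
])

```text
time: 21.95
tool_pos: [531.9, 97.3, 156.5]
tcp_rot: [179.9, -0.0, 84.5]
ft_force: [-0.6, -0.1, 0.8]
finger_gap: 85.6
grip_force: 0.0
```

```bash
python3 - <<'E'
from h import *
crop("top","c8",300,130,120,100,4)
crop("side","c9",280,235,160,130,3)
a=cv2.imread("pics/c8.png");b=cv2.imread("pics/c9.png");H=400
b=cv2.resize(b,None,fx=300/480,fy=300/480)
o=np.zeros((400,480+b.shape[1],3),np.uint8);o[:400,:480]=a;o[:b.shape[0],480:]=b;cv2.imwrite("pics/c10.png",o);print(o.shape)
E
```

```text
(400, 780, 3)
```

View pics/c10.png

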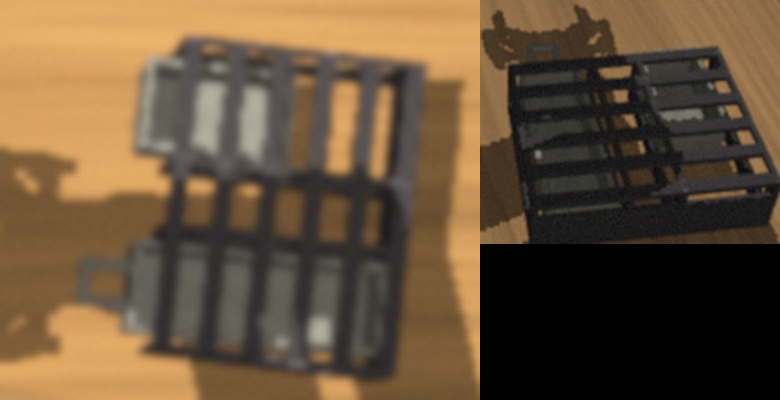

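The tin is in the bay with its loop sticking out at the front (tip at crop x≈79) and the end wall at x≈128. I'll check the depth numerically.

```bash
python3 - <<'E'
from h import *
f=lambda x,y,z:ray("top",(x+.5)/4-.5+300,(y+.5)/4-.5+130,z)
u=np.array([np.cos(np.radians(-95.7)),np.sin(np.radians(-95.7))]);v=np.array([-u[1],u[0]]);R=np.array([567.7,-170])
for n,p in(("tip",f(79,282,34)),("w1",f(134,243,45)),("w2",f(122,329,45)),("back1",f(388,262,45)),("back2",f(380,352,45)),("short1",f(147,58,45)),("short2",f(136,153,45)),("bar1",f(188,38,64)),("bar2",f(163,355,64))): print(n,p,((p-R)@u).round(1),((p-R)@v).round(1))
print(sensors.sense()["tool_pos"])
E
```

```text
tip [ 508.9 -112.5] -51.4 -64.2
w1 [ 534.3 -148. ] -18.6 -35.4
w2 [ 476.8 -139.9] -20.9 -93.4
back1 [ 522.7 -318. ] 151.7 -30.1
back2 [ 462.5 -312. ] 151.7 -90.6
short1 [ 659.  -157.1] -21.9 89.6
short2 [ 594.7 -149.5] -23.1 24.8
bar1 [ 668.7 -181.5] 1.4 101.6
bar2 [ 458.8 -164.1] 4.9 -108.9
[531.88011773  95.08993017 156.05155672]
```

The depth reads within about 3 mm of home. The arm stalled rigidly against something at the end, but I'll confirm with a gentle push of shut fingers on the loop.

>>> apply_moves([
  [-20,0,0,0,0,0,0.5],
  [-40,0,0,0,0,0,1],
  [-40,0,0,0,0,0,1],
  [-40,0,0,0,0,0,1],
  [-30,0,0,0,0,0,1],
  [0,0,30,0,0,0,1],
  [0,0,40,0,0,0,1],
  [0,0,40,0,0,0,1],
  [0,0,24,0,0,0,1],
  [0,0,0,0,0,0,1],
  [-8,0,0,0,0,0,1],
  [-6,0,0,0,0,0,1],
  [-4,0,0,0,0,0,1],
  [0,0,0,0,0,0,1],
], force=30)

```text
time: 23.8
tool_pos: [513.6, -92.3, 21.9]
tcp_rot: [179.9, 0.0, 84.3]
ft_force: [-0.4, 0.2, 0.1]
finger_gap: 0.1
grip_force: 0.0
```

>>> apply_moves([
  [-2,0,0,0,0,0,1],
  [-2,0,0,0,0,0,1],
  [0,0,0,0,0,0,1],
])

```text
time: 24.18
tool_pos: [512.8, -95.8, 21.3]
tcp_rot: [-180.0, -0.0, 84.3]
ft_force: [-0.5, 0.5, -0.5]
finger_gap: 0.1
grip_force: 0.0
```

>>> apply_moves([
  [-2,0,0,0,0,0,1],
  [-2,0,0,0,0,0,1],
  [0,0,0,0,0,0,1],
])

```text
time: 24.55
tool_pos: [512.4, -99.9, 21.3]
tcp_rot: [-180.0, 0.0, 84.3]
ft_force: [-0.7, 0.1, -0.2]
finger_gap: 0.4
grip_force: 0.0
```

>>> apply_moves([
  [-1,0,0,0,0,0,1],
  [-1,0,0,0,0,0,1],
  [0,0,0,0,0,0,1],
])

```text
time: 24.92
tool_pos: [512.2, -101.5, 21.3]
tcp_rot: [-180.0, -0.0, 84.3]
ft_force: [0.9, 1.4, 0.2]
finger_gap: -0.1
grip_force: 1.2
```

>>> apply_moves([
  [-1,0,0,0,0,0,1],
  [-1,0,0,0,0,0,1],
  [0,0,0,0,0,0,1],
])

```text
time: 25.3
tool_pos: [512.2, -101.8, 21.3]
tcp_rot: [-180.0, -0.2, 84.3]
ft_force: [1.7, 11.8, 1.5]
finger_gap: 0.3
grip_force: 5.8
```

It's rigid at once at the loop, so the tin is home against the stop. Back off and hand in.

>>> apply_moves([
  [10,0,0,0,0,0,1],
  [30,0,0,0,0,0,1],
  [30,0,-30,0,0,0,1],
  [20,0,-50,0,0,0,1],
  [0,0,-50,0,0,0,1],
  [0,0,0,0,0,0,1],
  [0,0,0,0,0,0,1],
])

```text
time: 26.18
tool_pos: [520.8, -14.2, 151.1]
tcp_rot: [180.0, 0.0, 84.3]
ft_force: [0.0, -0.5, -0.4]
finger_gap: -0.1
grip_force: 0.0
```

```bash
python3 - <<'E'
from h import *
im=optics.snapshot("top"); cv2.imwrite("pics/end.png",im[:,:,::-1])
print(r.hand_in())
E
```

```text
the job is handed in; nothing more can be done
None
```

The long tin is turned end for end and back in its bay, home against the stop with its loop handle at the front; I let go and handed the job in at about 26 s, and the other objects were not touched.

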